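Sweep the bored block clear and hang the bore probe in it

TASK

Swing the sprung sweep lever on the bore-checking stand all the way to its stop, so that it pushes the waste disc off the bored hole into the catch tray, and let it return home. Then take the probe with the plain straight cylindrical handle out of the rack, and lower its steel stem down the middle of the hole, never touching the stand with it, until clearly more than half of the stem is inside but its collar is still clear of the block. Finish while holding it there, still, upright and centred in the hole, with the other two gauges and the small turned finial left where they stand.

Things in the scene. Friction and masses are not known exactly. Their poses are not given: they have to be found in the camera images.
- stand: Fixed stand: light wood block, 100 mm cube, one vertical hole in its top; grey column with the lever pivot behind it (+x); aluminium catch tray on its -y side (inside x -71 to 71, y -55 to -146 mm; rim 4 mm, floor 36 mm below block top). Origin under the block's centre at table height; x away from the robot, y left, z up, turned up to 0.3 rad about z. It stands on the left or on the right.
- bore_mouth (a point): Centre of the hole's mouth, level with the block's flat top (100 mm above the table). The hole is 22 mm in diameter, vertical, 92 mm deep, axes as the stand's.
- sweep_pivot (a point): A point on the vertical pivot axis of the sweep lever, 90 mm behind the hole (stand's +x), at the height of the lever's bar.
- sweep_grip (a point): Grasp point on the lever's upright round black handle post: 16 mm diameter, its top 23 mm above this point, the top of the lever's bar 32 mm below it. The post is at the lever's free end, 180 mm from the pivot axis; the bar (12 mm wide and high) runs 3 mm above the block's top. At home it is on the stand's +y side of the hole.
- sweep (a joint): Angle of the sweep lever: 0 at home, 1.1 rad at its stop. It grows as the post swings counter-clockwise seen from above, from the stand's +y side past the hole to its -y (tray) side. A spring drives it home (about 1 N at the post at home, 4 N at the stop). The bar lies over the hole at 0.45 rad.
- plug_center (a point): Centre of the loose waste disc, wood, 36 mm diameter, 16 mm thick, 20 g, lying flat on the block over the hole at the start. The lever's bar pushes it over the block's edge into the tray.
- rack: Fixed dark wooden rack, 70 x 200 x 95 mm high, three 18 mm holes along its y axis at y = -62, 0, 62 mm; each holds a gauge upright, collar resting on the rack's top, 75 mm of stem hidden inside. Which gauge is in which hole varies. Origin under its centre; turned up to 0.3 rad about z.
- probe_grip (a point): Middle of the probe's handle: a plain upright light wood cylinder, 22 mm diameter, 60 mm long (30 mm above and below), 110 mm above the tip. Under it a steel collar, 28 mm diameter, 5 mm thick, its underside 75 mm above the tip, then the straight steel stem, 10 mm diameter, 75 mm long. z axis up along the probe. About 100 g.
- probe_tip (a point): The lower end of the probe's stem, on its axis; z axis runs up along the probe.
- ball_gauge: Bystander: gauge in the rack with a 32 mm wooden ball for a handle (steel stem and collar as the probe's). Origin at the stem's tip.
- tee_gauge: Bystander: gauge in the rack with a 50 mm long, 18 mm thick wooden cross bar as a T handle. Origin at the stem's tip.
- spindle: Bystander: small turned wooden finial, at most 48 mm across, 70 mm high, standing. Origin under its centre.

How it is judged:
By the outcome, as a careful person would: the job done as asked, in the order asked, and still so for the second after the job is handed in, while the arm keeps its last pose, push and grip.
It also fails if it takes over 67 s, if anything falls off the work surface, if the arm or the gripper's body presses on something with over 40 N, if the wrist force passes 120 N, or if a joint passes its speed limit or range.

ROBOT

A 6-joint arm with a two-finger parallel gripper is mounted at the origin on the work surface. World frame = base frame: x ahead of the robot, y to its left, z up, the work surface at z = 0. Lengths are in m, angles in degrees, forces in N, time in s.
With the tool pointing down it reaches from about 0.375 to 0.9 m from the base axis. Payload 3.1 kg.
Tool frame: the origin (TCP) lies midway between the tips of the shut fingers; the grasp point (between the pads) lies 19 mm behind it; z points along the fingers, y is the line along which they close (so a half turn about z gives the same grasp; the last joint's range is limited). The gripper opens to 87 mm and grips with 3 to 60 N. Pads are 19 mm wide; open, the fingers measure 117 mm over their backs; the gripper's body (75 mm by 190 mm) begins 51 mm behind the grasp point.
Start: joints at [64.83, 30.224, 82.088, -0, 67.689, -10.227], TCP at [0.161, 0.604, 0.223] pointing down, gripper open.
Joint ranges: [-176.69, 176.69], [-43.24, 126.21], [12.49, 139.97], [-82, 262], [0, 151.66], [-163.58, 163.58]. Speed limits (degrees/s): [159.86, 159.86, 180, 180, 180, 180].

INTERFACE

Orientations are given as a 3x3 rotation matrix whose columns are the frame's x, y, z axes.
In Python, from rig import read_state, capture, camera_info, hand_in gives the robot as it stands.
- The arm moves only by the tool drive_tool, never from a script. Its argument "motion" is a list of rows, each a list of 2 entries, a list of its own where there are three numbers: the shift along the tool's x, y, z in mm, then the turn, a rotation vector about the tool's x, y, z in rad. A call has 1 to 5 rows; each row shifts and turns the commanded pose from where the row before left it, along the tool's axes as they then stand; what a row does not reach is not made up. A row lasts 1/10 s, in which the tool goes at most 50 mm and 8.59 degrees, less where a joint would pass 70% of its speed; a pose out of reach is approached as far as the arm can. A call is refused whole if a number of a shift passes 50 or a number of a turn 0.15, either way. A call with a gripper value outside its range is refused whole. "gripper" is the opening, from 0 (shut) to 1 (fully open), set as the call begins (left out, the last holds). The fingers move at their own pace and stop on an object; the grip force is fixed at half the most. Time passes only in rows, so rows that do not move let the fingers close. It gives the time, the measured TCP pose, the force, the opening and the grip force at its end, in the units of the state.
- read_state(): the state, without advancing time (a new reading comes with each control period).
- capture(name): name is "scene" or "top"; returns the picture (420x560x3 uint8, red, green, blue); there is no depth.
- camera_info(name): a dict with "fovy" (degrees; the focal length in pixels is half the picture's height over the tangent of half this angle, whatever the lens; pixels are square), "cx", "cy" (the principal point, pixels), "k1" (the pictures are not rectified: a ray, as slopes to the right and down, at radius r is drawn at 1 + k1 r^2 times it, then the intrinsics apply), "xyz" and "orientation" of the camera in the world. Camera axes: x right, y down, z forward; pixel columns grow to the right and rows downward; lengths in m; the calibration is good to about 2 mm. A picture is of the moment at which its call begins. camera_info takes no time and is no camera call.
- hand_in(): hands the job in; it is judged then, once.
The state is a dict: "time_s": time; "joint_positions": joint angles; "qvel": joint speeds; "tau": joint torques, N m; "position": TCP position; "tcp_rot": TCP orientation; "force": force on the tool from outside, world axes, zero at the start; "moment": the same for the moment, N m; "opening": opening from 0.0 (shut) to 1.0 (fully open); "grasp_force": force on a finger pad.
Only numpy, scipy, OpenCV 4.12 (cv2) and the standard library are available. Lean on these libraries where they do the work, as an engineer would, in place of code of your own. Each camera call takes 0.05 s, during which the arm holds its last target. There are 200 camera calls.

## Working session

There is one attempt and no reset: what is moved stays moved. The work goes in short steps, Python scripts to look and compute and a tool call to move; the robot and the scene stay as the last step left them, time stands still between calls to the robot, and variables do not carry over. Pictures are saved under pics/ and viewed, at most 10 in all, crops included, and the job is handed in when it is done.

Besides the shell and the picture viewer there is one more tool, called after "Request:" as name(argument=value, ...), one argument or row to a line, values as JSON. drive_tool: Moves the arm, as the interface text tells. Its arguments: {"type":"object","properties":{"motion":{"type":"array","items":{"type":"array"}},"gripper":{"type":"number"}},"required":["motion"]}

```bash
mkdir -p pics; ls; python3 - <<'E'
from rig import *
import cv2,numpy as np
for n in("scene","top"):
    cv2.imwrite(f"pics/{n}0.png",capture(n)[:,:,::-1]); print(n,camera_info(n))
s=read_state();print(s["time_s"],s["position"],s["tcp_rot"],s["opening"])
E
```

```text
pics
scene {'fovy': 57.878314887224825, 'cx': 279.6245302761053, 'cy': 210.86747340952581, 'k1': -0.015687854616060547, 'xyz': array([ 0.91796685, -0.01025901,  0.72530901]), 'orientation': array([[ 0.01013657,  0.8611947 , -0.50817412],
       [ 0.99985069, -0.00161659,  0.01720446],
       [ 0.01399489, -0.50827264, -0.8610825 ]])}
top {'fovy': 55.54589289632191, 'cx': 282.4578969544912, 'cy': 211.45803865958325, 'k1': 0.020475090273878865, 'xyz': array([ 4.39290568e-01, -8.03448186e-04,  8.99167843e-01]), 'orientation': array([[-0.02986526, -0.99378317,  0.10725239],
       [-0.99906482,  0.03303463,  0.02789611],
       [-0.03126573, -0.10631896, -0.9938404 ]])}
0.1 [0.1608735  0.60327385 0.22164967] [[-9.66175525e-01  2.57884022e-01 -8.28529661e-04]
 [ 2.57885124e-01  9.66173964e-01 -1.77015130e-03]
 [ 3.44010049e-04 -1.92394234e-03 -9.99998090e-01]] 0.9992053474205135
```

View pics/scene0.png

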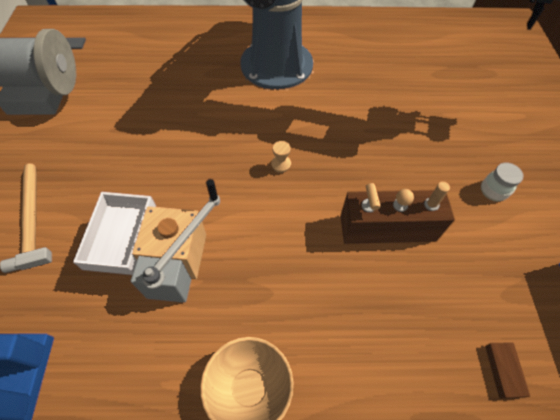

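View pics/top0.png

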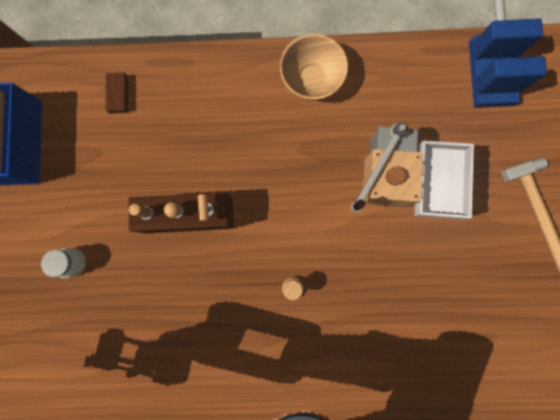

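The scene view shows the stand on the robot's right (disc at about 167,228; post 211,190). The rack is on the left, with the probe at 437,195 in the scene view and 140,211 in the top view. The tee gauge is nearest the stand and the ball gauge is in the middle. I'll enlarge both.

```bash
cat > h.py <<'E'
import numpy as np,cv2
from rig import *
def crop(im,boxes,name,s=4,w=100,h=150):
    cv2.imwrite(name,np.hstack([cv2.resize(im[y:y+h,x:x+w],None,fx=s,fy=s,interpolation=cv2.INTER_CUBIC) for x,y in boxes]))
def K(c):
    f=210/np.tan(np.radians(c["fovy"]/2)); return np.array([[f,0,c["cx"]],[0,f,c["cy"]],[0,0,1.]])
def ray(n,uv):
    c=camera_info(n);p=cv2.undistortPoints(np.array([[uv]],float),K(c),np.array([c["k1"],0,0,0.]))[0,0]
    return c["xyz"],c["orientation"]@np.array([p[0],p[1],1])
def plane(n,uv,z):
    o,d=ray(n,uv);return o+d*(z-o[2])/d[2]
def tri(a,b):
    (o,d),(p,e)=ray("scene",a),ray("top",b)
    t=np.linalg.lstsq(np.c_[d,-e],p-o,rcond=None)[0];P,Q=o+d*t[0],p+e*t[1]
    return (P+Q)/2,np.linalg.norm(P-Q)
def proj(n,P):
    c=camera_info(n);R=c["orientation"].T
    return cv2.projectPoints(np.atleast_2d(P).astype(float),cv2.Rodrigues(R)[0],-R@c["xyz"],K(c),np.array([c["k1"],0,0,0.]))[0][:,0]
E
python3 - <<'E'
from h import *
crop(cv2.imread("pics/scene0.png"),[(130,165),(358,150)],"pics/sc.png")
crop(cv2.imread("pics/top0.png"),[(345,100),(125,150)],"pics/tc.png")
E
```

```text
(no output)
```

View pics/sc.png

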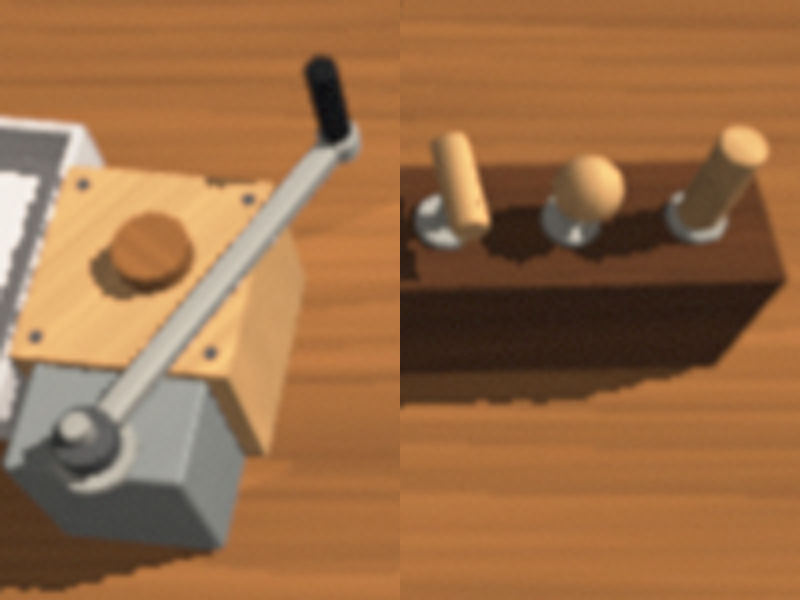

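View pics/tc.png

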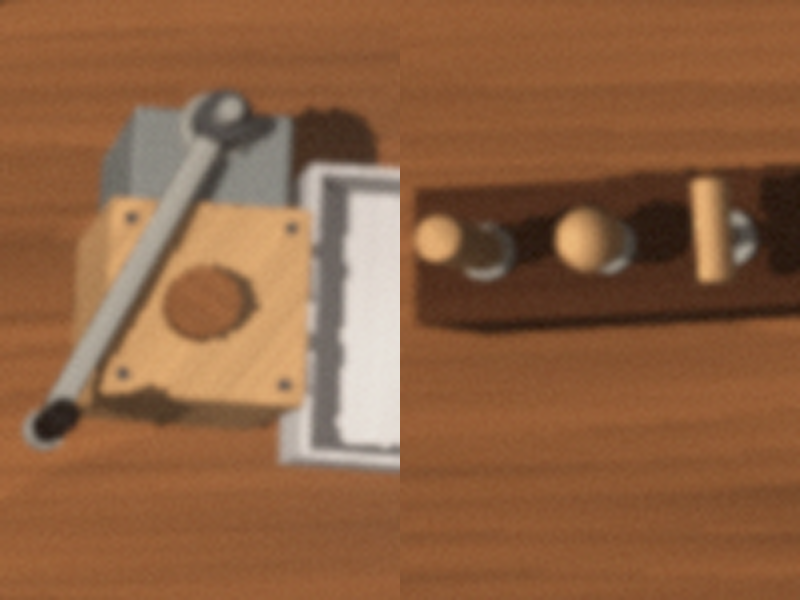

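Scene crop: the block screws are at (83,185), (248,200), (35,336) and (210,353), the post top at (319,64), the probe top at (745,146) and its collar at (697,217). Top crop: the screws are at (131,217), (292,228), (123,373) and (285,385), the post top at (60,411), the probe top at (440,238) and its collar at (488,252).

```bash
cat > m.py <<'E'
from h import *
def c(u,v,x,y): return ((u+.5)/4-.5+x,(v+.5)/4-.5+y)
S=lambda u,v:c(u,v,130,165); T=lambda u,v:c(u,v,345,100)
SR=lambda u,v:c(u-400,v,358,150); TR=lambda u,v:c(u-400,v,125,150)
pr={"x-y-":(S(83,185),T(285,385)),"x-y+":(S(248,200),T(123,373)),"x+y-":(S(35,336),T(292,228)),"x+y+":(S(210,353),T(131,217)),
"posttop":(S(319,64),T(60,411)),"postbase":(S(340,140),T(44,428)),"disc":(S(152,243),T(207,301)),"pivot":(S(80,425),T(228,107)),"prtop":(SR(745,146),TR(440,238)),"prcol":(SR(697,215),TR(488,252)),"tee":(SR(461,185),TR(711,230)),"ball":(SR(588,188),TR(586,240))}
P={}
np.set_printoptions(precision=4,suppress=True)
for k,(a,b) in pr.items(): P[k],e=tri(a,b);print(k,P[k],round(e,4))
for k in list(P)[:4]: print(k,plane("scene",pr[k][0],.1)[:2],plane("top",pr[k][1],.1)[:2])
E
python3 m.py
```

```text
x-y- [ 0.548  -0.2453  0.0993] 0.0019
x-y+ [ 0.5568 -0.1655  0.0999] 0.0015
x+y- [ 0.6275 -0.2536  0.1004] 0.0017
x+y+ [ 0.6363 -0.1736  0.1009] 0.0013
posttop [ 0.5297 -0.1223  0.1729] 0.0011
postbase [ 0.5293 -0.123   0.1095] 0.0019
disc [ 0.5886 -0.2038  0.1164] 0.0039
pivot [ 0.682  -0.2166  0.1303] 0.0025
prtop [0.5329 0.299  0.1601] 0.0017
prcol [0.5325 0.2988 0.0999] 0.0018
tee [0.5357 0.1763 0.1321] 0.0005
ball [0.5335 0.2388 0.1261] 0.0016
x-y- [ 0.5485 -0.244 ] [ 0.548 -0.246]
x-y+ [ 0.5569 -0.1647] [ 0.5569 -0.1662]
x+y- [ 0.6274 -0.2528] [ 0.6278 -0.2546]
x+y+ [ 0.6359 -0.1732] [ 0.6366 -0.1745]
```

Request:
drive_tool(
  motion=[
    [[0,0,0],[0,0,0.13]],
    [[0,0,0],[0,0,0.13]],
    [[0,0,0],[0,0,0.13]],
    [[0,0,0],[0,0,0.13]],
  ],
  gripper=0.6,
)

```text
time_s: 0.5
position: [0.1609, 0.6035, 0.2219]
tcp_rot: [[-0.707, 0.708, -0.001], [0.708, 0.707, -0.001], [-0.0, -0.001, -1.0]]
force: [0.1, 0.5, -0.5]
opening: 0.724
grasp_force: 0.0
```

```bash
cat >> h.py <<'E'
np.set_printoptions(precision=4,suppress=True)
def go(*pts):
    "tool-frame shifts in mm from the present TCP through world TCP points"
    s=read_state();R=np.array(s["tcp_rot"]);p=np.array(s["position"])
    print("t",s["time_s"],"p",p,"yaw",np.degrees(np.arctan2(R[1,1],R[0,1])),"z",R[:,2],"F",np.array(s["force"]),"op",s["opening"],"gf",s["grasp_force"],"q",np.array(s["joint_positions"]))
    for q in pts: print((R.T@(np.array(q)-p)*1000).round(1));p=np.array(q)
E
python3 -c "
from h import *
go((.53,-.122,.223),(.53,-.122,.133))"
```

```text
t 0.5 p [0.1609 0.6035 0.2219] yaw 44.95663702313991 z [-0.0006 -0.0012 -1.    ] F [ 0.1485  0.4595 -0.4572] op 0.7244074455112163 gf 0.0 q [64.8316 30.2577 82.1299  0.001  67.6887 19.8745]
[-774.2 -251.4   -0.4]
[ 0.   0.1 90. ]
```

Request:
drive_tool(
  motion=[
    [[-35,-11,0],[0,0,0]],
    [[-39,-13,0],[0,0,0]],
    [[-39,-13,0],[0,0,0]],
    [[-39,-13,0],[0,0,0]],
    [[-39,-13,0],[0,0,0]],
  ],
)

```text
time_s: 1.0
position: [0.2526, 0.423, 0.2222]
tcp_rot: [[-0.711, 0.703, -0.0], [0.703, 0.711, -0.001], [-0.0, -0.001, -1.0]]
force: [0.8, 0.2, -0.4]
opening: 0.599
grasp_force: 0.0
```

Request:
drive_tool(
  motion=[
    [[-39,-13,0],[0,0,0]],
    [[-39,-13,0],[0,0,0]],
    [[-39,-13,0],[0,0,0]],
    [[-39,-13,0],[0,0,0]],
    [[-39,-13,0],[0,0,0]],
  ],
)

```text
time_s: 1.5
position: [0.3455, 0.2397, 0.2225]
tcp_rot: [[-0.711, 0.704, -0.0], [0.704, 0.711, -0.0], [0.0, -0.0, -1.0]]
force: [-0.2, 0.8, -0.2]
opening: 0.602
grasp_force: 0.0
```

Request:
drive_tool(
  motion=[
    [[-39,-13,0],[0,0,0]],
    [[-39,-13,0],[0,0,0]],
    [[-39,-13,0],[0,0,0]],
    [[-39,-13,0],[0,0,0]],
    [[-39,-13,0],[0,0,0]],
  ],
)

```text
time_s: 2.0
position: [0.4383, 0.0562, 0.2224]
tcp_rot: [[-0.71, 0.704, -0.0], [0.704, 0.71, 0.0], [0.0, -0.0, -1.0]]
force: [-0.2, -0.0, 0.6]
opening: 0.604
grasp_force: 0.0
```

```bash
python3 -c "
from h import *
go((.53,-.122,.223),(.53,-.122,.133))"
```

```text
t 2.0 p [0.4383 0.0562 0.2224] yaw 45.24359450028328 z [-0.0004  0.0002 -1.    ] F [-0.1664 -0.0186  0.5961] op 0.604342804383343 gf 0.0 q [ -7.247   16.1719 107.2628   0.01    56.5876 -52.4961]
[-190.6  -61.9   -0.6]
[-0.  0. 90.]
```

Request:
drive_tool(
  motion=[
    [[-39,-13,0],[0,0,0]],
    [[-39,-13,0],[0,0,0]],
    [[-39,-13,0],[0,0,0]],
    [[-38,-12,0],[0,0,0]],
    [[-34,-11,0],[0,0,0]],
  ],
)

```text
time_s: 2.5
position: [0.5292, -0.1212, 0.2222]
tcp_rot: [[-0.71, 0.704, -0.0], [0.704, 0.71, 0.0], [0.0, -0.0, -1.0]]
force: [-0.2, 0.9, 0.1]
opening: 0.6
grasp_force: 0.0
```

```bash
python3 -c "
from h import *
im=capture('top');cv2.imwrite('pics/a.png',im[:,:,::-1]);go((.53,-.1225,.223),(.53,-.1225,.133))"
```

```text
t 2.55 p [ 0.5331 -0.1268  0.2226] yaw 45.08910267532999 z [ 0.0055 -0.0057 -1.    ] F [ 3.1882 -3.963   0.0031] op 0.5967302401593241 gf 0.0 q [-24.9753  24.1347  93.4931  -0.185   61.947  -69.978 ]
[ 5.3  0.9 -0.4]
[ 0.7  0.  90. ]
```

Request:
drive_tool(
  motion=[
    [[0,0,0],[0,0,0]],
    [[0,0,0],[0,0,0]],
    [[0,0,15],[0,0,0]],
    [[0,0,15],[0,0,0]],
    [[0,0,10],[0,0,0]],
  ],
)

```text
time_s: 3.05
position: [0.5272, -0.1173, 0.1817]
tcp_rot: [[-0.712, 0.703, -0.002], [0.703, 0.712, 0.001], [0.002, -0.001, -1.0]]
force: [0.2, -0.1, 0.0]
opening: 0.601
grasp_force: 0.0
```

```bash
python3 -c "
from h import *
go((.53,-.1225,.133))"
```

```text
t 3.05 p [ 0.5272 -0.1173  0.1817] yaw 45.362355239376654 z [-0.0022  0.0012 -1.    ] F [ 0.1889 -0.1227  0.0396] op 0.6005894216356849 gf 0.0 q [-24.4142  26.8793  96.6573   0.0126  56.6042 -69.7835]
[-5.7 -1.7 48.7]
```

Request:
drive_tool(
  motion=[
    [[-5,-1,0],[0,0,0]],
    [[0,0,15],[0,0,0]],
    [[0,0,15],[0,0,0]],
    [[0,0,13],[0,0,0]],
    [[0,0,5],[0,0,0]],
  ],
)

```text
time_s: 3.55
position: [0.5312, -0.1231, 0.1341]
tcp_rot: [[-0.711, 0.703, -0.001], [0.703, 0.711, 0.0], [0.001, -0.0, -1.0]]
force: [-0.6, 0.7, 0.2]
opening: 0.599
grasp_force: 0.0
```

Request:
drive_tool(
  motion=[
    [[0,0,0],[0,0,0]],
    [[0,0,0],[0,0,0]],
  ],
)

```text
time_s: 3.75
position: [0.532, -0.1236, 0.1352]
tcp_rot: [[-0.711, 0.704, 0.001], [0.704, 0.711, -0.001], [-0.001, 0.0, -1.0]]
force: [-0.8, -0.4, -0.6]
opening: 0.597
grasp_force: 0.0
```

```bash
python3 -c "
from h import *
go((.53,-.1225,.133))
im=capture('top');cv2.imwrite('pics/a.png',im[:,:,::-1]);im2=capture('scene')
crop(np.hstack([im2,im]),[(160,110),(870,100)],'pics/b.png')"
```

```text
t 3.75 p [ 0.532  -0.1236  0.1352] yaw 45.27838706226952 z [ 0.0011 -0.0006 -1.    ] F [-0.7864 -0.4112 -0.6013] op 0.5971836746502683 gf 0.0 q [-24.8053  31.1432  98.2504  -0.0022  50.5339 -70.0822]
[ 2.2 -0.6  2.2]
```

View pics/b.png

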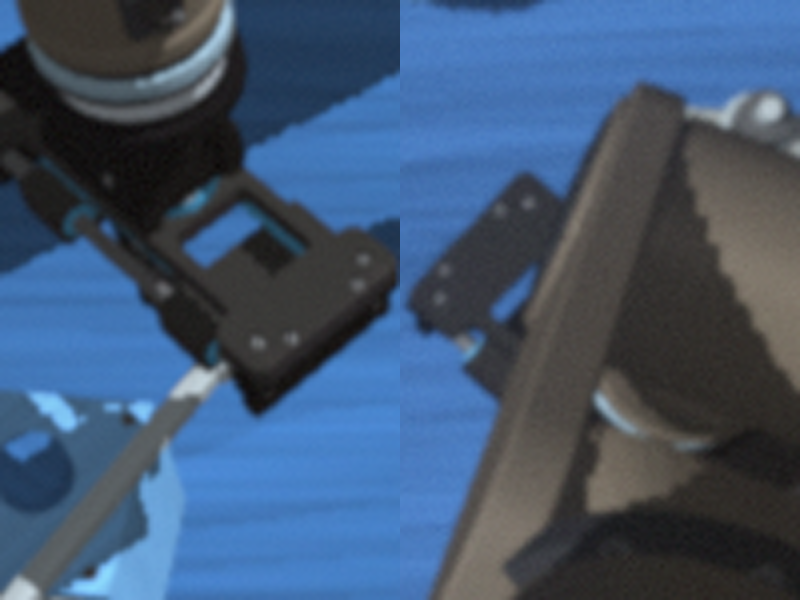

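The gripper (colours swapped in this picture) sits over the bar's free end with the post hidden between the fingers. I'll close on it.

Request:
drive_tool(
  motion=[
    [[2,0,0],[0,0,0]],
    [[0,0,0],[0,0,0]],
    [[0,0,0],[0,0,0]],
    [[0,0,0],[0,0,0]],
    [[0,0,0],[0,0,0]],
  ],
  gripper=0,
)

```text
time_s: 4.35
position: [0.5301, -0.1221, 0.1346]
tcp_rot: [[-0.71, 0.704, 0.0], [0.704, 0.71, -0.0], [-0.0, -0.0, -1.0]]
force: [-0.8, -0.6, 0.3]
opening: 0.229
grasp_force: 0.0
```

```bash
python3 -c "
from h import *
s=read_state();R=np.array(s['tcp_rot'])
piv=np.array([.6817,-.2191]);P=np.array([.53,-.1225])
a=np.arctan2(*(P-piv)[::-1]);d=1.1/20
Q=piv+.18*np.array([np.cos(a+d),np.sin(a+d)]);P=piv+.18*np.array([np.cos(a),np.sin(a)])
print((R.T@np.r_[Q-P,0]*1000).round(2),a);go(np.r_[P,.133])"
```

```text
[-2.36 -9.61  0.  ] 2.5745649158823953
t 4.35 p [ 0.5301 -0.1221  0.1346] yaw 45.26642620954321 z [ 0.     -0.0001 -1.    ] F [-0.7736 -0.5602  0.2841] op 0.22865963434091735 gf 0.0 q [-24.7443  31.084   98.5484  -0.0033  50.3638 -70.0087]
[-0.1 -0.4  1.6]
```

Request:
drive_tool(
  motion=[
    [[0,0,0],[0,0,0]],
    [[0,0,0],[0,0,0]],
    [[0,0,0],[0,0,0]],
  ],
)

```text
time_s: 4.65
position: [0.5297, -0.1223, 0.1345]
tcp_rot: [[-0.71, 0.704, -0.001], [0.704, 0.71, -0.0], [0.0, -0.001, -1.0]]
force: [-2.1, -0.9, 0.0]
opening: 0.174
grasp_force: 30.0
```

Request:
drive_tool(
  motion=[
    [[-2.4,-9.6,0],[0,0,-0.055]],
    [[-2.4,-9.6,0],[0,0,-0.055]],
    [[-2.4,-9.6,0],[0,0,-0.055]],
    [[-2.4,-9.6,0],[0,0,-0.055]],
  ],
)

```text
time_s: 5.05
position: [0.5128, -0.157, 0.1345]
tcp_rot: [[-0.848, 0.531, 0.001], [0.531, 0.848, 0.002], [0.0, 0.002, -1.0]]
force: [0.3, 1.1, 1.0]
opening: 0.176
grasp_force: 30.0
```

Request:
drive_tool(
  motion=[
    [[-2.4,-9.6,0],[0,0,-0.055]],
    [[-2.4,-9.6,0],[0,0,-0.055]],
    [[-2.4,-9.6,0],[0,0,-0.055]],
    [[-2.4,-9.6,0],[0,0,-0.055]],
    [[-2.4,-9.6,0],[0,0,-0.055]],
  ],
)

```text
time_s: 5.55
position: [0.5026, -0.2051, 0.1345]
tcp_rot: [[-0.96, 0.281, 0.0], [0.281, 0.96, 0.002], [0.001, 0.002, -1.0]]
force: [0.6, 1.9, 1.1]
opening: 0.179
grasp_force: 30.0
```

Request:
drive_tool(
  motion=[
    [[-2.4,-9.6,0],[0,0,-0.055]],
    [[-2.4,-9.6,0],[0,0,-0.055]],
    [[-2.4,-9.6,0],[0,0,-0.055]],
    [[-2.4,-9.6,0],[0,0,-0.055]],
    [[-2.4,-9.6,0],[0,0,-0.055]],
  ],
)

```text
time_s: 6.05
position: [0.5056, -0.2539, 0.1345]
tcp_rot: [[-1.0, 0.01, -0.001], [0.01, 1.0, 0.003], [0.001, 0.003, -1.0]]
force: [-0.5, 2.9, 2.4]
opening: 0.176
grasp_force: 30.0
```

Request:
drive_tool(
  motion=[
    [[-2.4,-9.6,0],[0,0,-0.055]],
    [[-2.4,-9.6,0],[0,0,-0.055]],
    [[-2.4,-9.6,0],[0,0,-0.055]],
    [[-1.2,-4.8,0],[0,0,-0.0275]],
    [[0,0,0],[0,0,0]],
  ],
)

```text
time_s: 6.55
position: [0.5158, -0.2875, 0.1345]
tcp_rot: [[-0.984, -0.18, -0.002], [-0.18, 0.984, 0.002], [0.001, 0.002, -1.0]]
force: [-2.0, 2.5, 5.0]
opening: 0.172
grasp_force: 30.0
```

```bash
python3 -c "
from h import *
s=read_state();p=np.array(s['position'])[:2]-[.6817,-.2191];print(np.hypot(*p),(np.arctan2(p[1],p[0])%6.2832)-2.5746);go()"
```

```text
0.17941971827384348 0.9581348071067448
t 6.55 p [ 0.5158 -0.2875  0.1345] yaw 100.35916163927416 z [-0.0015  0.002  -1.    ] F [-1.9884  2.4991  5.0239] op 0.17214580994000192 gf 30.000681331730448 q [ -39.9841   34.0654   91.6582    0.0392   54.4187 -140.3662]
```

Request:
drive_tool(
  motion=[
    [[-1.2,-9.6,0],[0,0,-0.055]],
    [[-1.2,-7,0],[0,0,-0.04]],
    [[-0.8,-4,0],[0,0,-0.02]],
    [[0,0,0],[0,0,0]],
  ],
)

```text
time_s: 6.95
position: [0.5249, -0.3064, 0.1345]
tcp_rot: [[-0.957, -0.291, 0.002], [-0.291, 0.957, 0.002], [-0.002, 0.001, -1.0]]
force: [2.8, 5.3, 2.2]
opening: 0.175
grasp_force: 30.0
```

Request:
drive_tool(
  motion=[
    [[-0.8,-2.5,0],[0,0,-0.015]],
    [[-0.8,-2.5,0],[0,0,-0.015]],
    [[0,0,0],[0,0,0]],
  ],
)

```text
time_s: 7.25
position: [0.5275, -0.311, 0.1346]
tcp_rot: [[-0.947, -0.321, 0.001], [-0.321, 0.947, 0.001], [-0.001, 0.001, -1.0]]
force: [1.9, 5.3, 2.7]
opening: 0.172
grasp_force: 30.0
```

```bash
python3 -c "
from h import *
s=read_state();p=np.array(s['position'])[:2]-[.6817,-.2191];print(np.hypot(*p),(np.arctan2(p[1],p[0])%6.2832)-2.5746);go()"
```

```text
0.17949361986479026 1.104531870091674
t 7.25 p [ 0.5275 -0.311   0.1346] yaw 108.69678739043682 z [ 0.0007  0.0011 -1.    ] F [1.9005 5.2688 2.6749] op 0.17228369823299264 gf 30.002928640460595 q [ -41.0038   35.4309   88.4965    0.0918   56.0821 -149.7518]
```

Request:
drive_tool(
  motion=[
    [[0,-2.5,0],[0,0,0]],
    [[0,-1,0],[0,0,0]],
    [[0,0,0],[0,0,0]],
  ],
)

```text
time_s: 7.55
position: [0.5282, -0.3122, 0.1345]
tcp_rot: [[-0.947, -0.32, -0.0], [-0.32, 0.947, 0.005], [-0.001, 0.005, -1.0]]
force: [1.6, 9.4, 4.8]
opening: 0.171
grasp_force: 30.0
```

Request:
drive_tool(
  motion=[
    [[0,-2,0],[0,0,0]],
    [[0,0,0],[0,0,0]],
  ],
)

```text
time_s: 7.75
position: [0.5284, -0.3125, 0.1345]
tcp_rot: [[-0.947, -0.32, -0.002], [-0.32, 0.947, 0.008], [-0.001, 0.008, -1.0]]
force: [2.3, 11.0, 6.0]
opening: 0.172
grasp_force: 30.0
```

```bash
python3 -c "
from h import *
s=read_state();p=np.array(s['position'])[:2]-[.6817,-.2191];print(np.hypot(*p),(np.arctan2(p[1],p[0])%6.2832)-2.5746);go()
im=capture('scene')[:,:,::-1];cv2.imwrite('pics/c.png',cv2.resize(im[150:320,50:250],None,fx=3,fy=3))"
```

```text
0.1795315443410612 1.114414060255668
t 7.75 p [ 0.5284 -0.3125  0.1345] yaw 108.66464308190264 z [-0.0016  0.0079 -1.    ] F [ 2.3222 10.9866  6.0333] op 0.1722355378590958 gf 30.036264429800212 q [ -41.1607   35.6495   88.0113    0.3316   56.7074 -150.0081]
```

View pics/c.png

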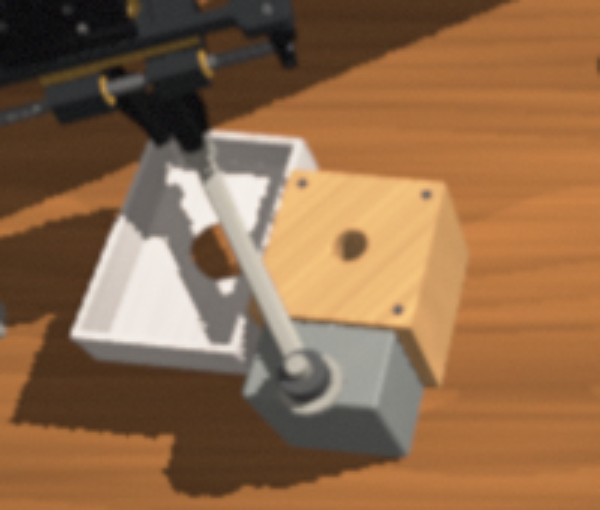

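The disc lies in the tray at about (215,250), the hole is open at (352,244) and the lever is at its stop. Now I'll lead it back home.

```bash
python3 -c "
from h import *
s=read_state();R=np.array(s['tcp_rot'])
piv=np.array([.6817,-.2191]);P=np.array(s['position'])[:2]
a=np.arctan2(*(P-piv)[::-1]);d=-.055
Q=piv+.1798*np.array([np.cos(a+d),np.sin(a+d)])
P=piv+.1798*np.array([np.cos(a),np.sin(a)])
print((R.T@np.r_[Q-P,0]*1000).round(2))
print(plane('scene',(50+(352+.5)/3-.5,150+(244+.5)/3-.5),.1))"
```

```text
[1.91 9.7  0.07]
[ 0.5917 -0.2064  0.1   ]
```

Request:
drive_tool(
  motion=[
    [[0,5,0],[0,0,0]],
    [[0,0,0],[0,0,0]],
  ],
)

```text
time_s: 8.0
position: [0.5272, -0.3105, 0.1345]
tcp_rot: [[-0.947, -0.321, -0.0], [-0.321, 0.947, 0.002], [-0.001, 0.002, -1.0]]
force: [2.0, 6.2, 1.5]
opening: 0.172
grasp_force: 30.0
```

Request:
drive_tool(
  motion=[
    [[1.9,9.7,0],[0,0,0.055]],
    [[1.9,9.7,0],[0,0,0.055]],
    [[1.9,9.7,0],[0,0,0.055]],
    [[1.9,9.7,0],[0,0,0.055]],
    [[1.9,9.7,0],[0,0,0.055]],
  ],
)

```text
time_s: 8.5
position: [0.5086, -0.2665, 0.1346]
tcp_rot: [[-0.999, -0.049, 0.003], [-0.049, 0.999, -0.0], [-0.003, -0.0, -1.0]]
force: [3.6, 4.4, 0.1]
opening: 0.173
grasp_force: 30.0
```

Request:
drive_tool(
  motion=[
    [[1.9,9.7,0],[0,0,0.055]],
    [[1.9,9.7,0],[0,0,0.055]],
    [[1.9,9.7,0],[0,0,0.055]],
    [[1.9,9.7,0],[0,0,0.055]],
    [[1.9,9.7,0],[0,0,0.055]],
  ],
)

```text
time_s: 9.0
position: [0.5021, -0.2184, 0.1346]
tcp_rot: [[-0.975, 0.224, 0.003], [0.224, 0.975, -0.002], [-0.003, -0.001, -1.0]]
force: [3.1, 2.8, -0.4]
opening: 0.175
grasp_force: 30.0
```

Request:
drive_tool(
  motion=[
    [[1.9,9.7,0],[0,0,0.055]],
    [[1.9,9.7,0],[0,0,0.055]],
    [[1.9,9.7,0],[0,0,0.055]],
    [[1.9,9.7,0],[0,0,0.055]],
    [[1.9,9.7,0],[0,0,0.055]],
  ],
)

```text
time_s: 9.5
position: [0.5087, -0.1699, 0.1346]
tcp_rot: [[-0.877, 0.48, 0.002], [0.48, 0.877, -0.002], [-0.003, -0.001, -1.0]]
force: [1.6, 1.1, -0.5]
opening: 0.174
grasp_force: 30.0
```

```bash
python3 -c "
from h import *
s=read_state();p=np.array(s['position'])[:2]-[.6817,-.2191];print(np.hypot(*p),(np.arctan2(p[1],p[0])%6.2832)-2.5746);go()"
```

```text
0.1798327334313235 0.28995545661320143
t 9.5 p [ 0.5087 -0.1699  0.1346] yaw 61.337928543309324 z [ 0.002  -0.0021 -1.    ] F [ 1.5992  1.1142 -0.5383] op 0.17449533257327968 gf 29.999104121234268 q [-30.3876  30.5754  99.7408  -0.058   49.525  -91.688 ]
```

Request:
drive_tool(
  motion=[
    [[1.9,9.7,0],[0,0,0.055]],
    [[1.9,9.7,0],[0,0,0.055]],
    [[1.9,9.7,0],[0,0,0.055]],
    [[1.9,9.7,0],[0,0,0.055]],
    [[0,0,0],[0,0,0]],
  ],
)

```text
time_s: 10.0
position: [0.5236, -0.1328, 0.1345]
tcp_rot: [[-0.754, 0.657, 0.002], [0.657, 0.754, -0.002], [-0.002, -0.0, -1.0]]
force: [1.2, 1.5, 0.3]
opening: 0.172
grasp_force: 30.0
```

```bash
python3 -c "
from h import *
s=read_state();p=np.array(s['position'])[:2]-[.6817,-.2191];print(np.hypot(*p),(np.arctan2(p[1],p[0])%6.2832)-2.5746);go((.5297,-.1223,.1345))"
```

```text
0.18007420641826608 0.06740094219893455
t 10.0 p [ 0.5236 -0.1328  0.1345] yaw 48.93693205486179 z [ 0.0016 -0.0015 -1.    ] F [1.167  1.5262 0.2696] op 0.17204545859946022 gf 30.002789099235088 q [-26.07    30.8238  99.1627  -0.0481  49.8924 -74.976 ]
[ 2.3 11.9  0. ]
```

Request:
drive_tool(
  motion=[
    [[1.5,7,0],[0,0,0.03]],
    [[0.8,4.5,0],[0,0,0.025]],
    [[0,0,0],[0,0,0]],
    [[0,0,0],[0,0,0]],
  ],
)

```text
time_s: 10.4
position: [0.5289, -0.1236, 0.1346]
tcp_rot: [[-0.716, 0.698, 0.001], [0.698, 0.716, -0.001], [-0.001, -0.0, -1.0]]
force: [0.9, 0.7, 0.1]
opening: 0.172
grasp_force: 30.0
```

Request:
drive_tool(
  motion=[
    [[0,0,0],[0,0,0]],
    [[0,0,0],[0,0,0]],
    [[0,0,0],[0,0,0]],
    [[0,0,0],[0,0,0]],
  ],
  gripper=0.55,
)

```text
time_s: 10.8
position: [0.5285, -0.1231, 0.1345]
tcp_rot: [[-0.716, 0.699, -0.0], [0.699, 0.716, -0.0], [-0.0, -0.0, -1.0]]
force: [-0.2, -0.7, -0.8]
opening: 0.451
grasp_force: 0.0
```

Request:
drive_tool(
  motion=[
    [[0,0,0],[0,0,0]],
    [[0,0,0],[0,0,0]],
  ],
)

```text
time_s: 11.0
position: [0.5286, -0.1228, 0.1345]
tcp_rot: [[-0.716, 0.698, -0.0], [0.698, 0.716, -0.0], [0.0, -0.0, -1.0]]
force: [-0.2, -0.2, 0.3]
opening: 0.537
grasp_force: 0.0
```

Request:
drive_tool(
  motion=[
    [[0,0,-15],[0,0,0]],
    [[0,0,-30],[0,0,0]],
    [[0,0,-30],[0,0,0]],
    [[0,0,-30],[0,0,0]],
    [[0,0,-20],[0,0,0.12]],
  ],
)

```text
time_s: 11.5
position: [0.5293, -0.123, 0.2618]
tcp_rot: [[-0.625, 0.781, 0.003], [0.781, 0.625, -0.001], [-0.003, 0.001, -1.0]]
force: [0.1, -0.1, 1.1]
opening: 0.551
grasp_force: 0.0
```

Request:
drive_tool(
  motion=[
    [[0,0,0],[0,0,0.14]],
    [[0,0,0],[0,0,0.14]],
    [[0,0,0],[0,0,0.14]],
    [[0,0,0],[0,0,0.14]],
    [[0,0,0],[0,0,0.09]],
  ],
)

```text
time_s: 12.0
position: [0.5285, -0.1227, 0.2595]
tcp_rot: [[-0.023, 1.0, -0.0], [1.0, 0.023, -0.0], [-0.0, -0.0, -1.0]]
force: [0.4, -0.6, -0.0]
opening: 0.553
grasp_force: 0.0
```

Request:
drive_tool(
  motion=[
    [[0,0,0],[0,0,0]],
    [[0,0,0],[0,0,0]],
  ],
)

```text
time_s: 12.2
position: [0.5285, -0.1227, 0.2595]
tcp_rot: [[-0.03, 1.0, -0.0], [1.0, 0.03, -0.0], [-0.0, -0.0, -1.0]]
force: [-0.3, -0.9, 0.3]
opening: 0.551
grasp_force: 0.0
```

```bash
python3 -c "
from h import *
go((.5327,.2989,.25),(.5327,.2989,.111))"
```

```text
t 12.2 p [ 0.5285 -0.1227  0.2595] yaw 1.6942624591236335 z [-0.0002 -0.     -1.    ] F [-0.286  -0.8937  0.2815] op 0.5509800208671205 gf 0.0 q [-24.8726  21.3629  91.4112  -0.0067  67.2365 -26.5643]
[421.3  16.6   9.5]
[  0.   0. 139.]
```

Request:
drive_tool(
  motion=[
    [[20,1,0],[0,0,0]],
    [[40,2,0],[0,0,0]],
    [[40,2,0],[0,0,0]],
    [[40,2,0],[0,0,0]],
    [[40,2,0],[0,0,0]],
  ],
)

```text
time_s: 12.7
position: [0.5326, 0.0588, 0.2596]
tcp_rot: [[-0.029, 1.0, 0.0], [1.0, 0.029, -0.0], [-0.0, 0.0, -1.0]]
force: [1.6, -0.1, 0.6]
opening: 0.551
grasp_force: 0.0
```

Request:
drive_tool(
  motion=[
    [[40,2,0],[0,0,0]],
    [[40,2,0],[0,0,0]],
    [[40,2,0],[0,0,0]],
    [[40,2,0],[0,0,0]],
    [[40,0,0],[0,0,0]],
  ],
)

```text
time_s: 13.2
position: [0.5352, 0.2592, 0.2596]
tcp_rot: [[-0.029, 1.0, 0.0], [1.0, 0.029, -0.0], [-0.0, 0.0, -1.0]]
force: [0.3, 1.3, -0.2]
opening: 0.553
grasp_force: 0.0
```

Request:
drive_tool(
  motion=[
    [[25,0,0],[0,0,0]],
    [[12,0,0],[0,0,0]],
    [[4,0,0],[0,0,0]],
    [[0,0,0],[0,0,0]],
    [[0,0,0],[0,0,0]],
  ],
)

```text
time_s: 13.7
position: [0.5342, 0.2972, 0.2595]
tcp_rot: [[-0.027, 1.0, -0.0], [1.0, 0.027, -0.001], [-0.001, -0.0, -1.0]]
force: [0.6, 0.4, -0.6]
opening: 0.552
grasp_force: 0.0
```

```bash
python3 -c "
from h import *
go((.5327,.2989,.2),(.5327,.2989,.114))
im=capture('top');im2=capture('scene')
crop(np.hstack([im2,im])[:,:,::-1],[(130,165),(905,100)],'pics/d.png')"
```

```text
t 13.7 p [0.5342 0.2972 0.2595] yaw 1.5192678080755178 z [-0.0004 -0.0007 -1.    ] F [ 0.6362  0.3731 -0.5988] op 0.5518396227172322 gf 0.0 q [18.6458 26.9708 81.6667 -0.0351 71.397  17.1377]
[ 1.8 -1.4 59.5]
[ 0.1  0.  86. ]
```

View pics/d.png

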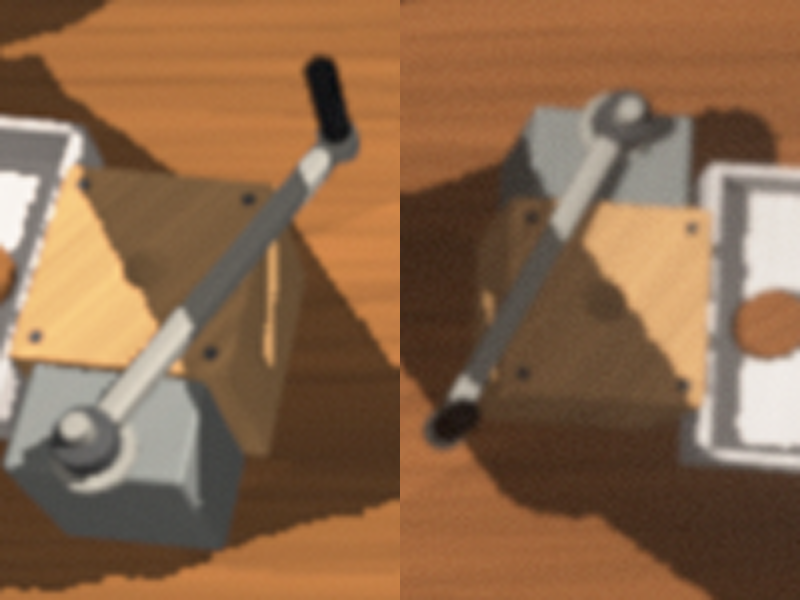

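The lever is home, the disc is in the tray at top crop (770,323), and the hole is at scene (148,265) and top (205,301) within their crops. Now I'll descend on the probe.

Request:
drive_tool(
  motion=[
    [[1.5,-1.5,20],[0,0,0]],
    [[0,0,30],[0,0,0]],
    [[0,0,20],[0,0,0]],
    [[0,0,0],[0,0,0]],
    [[0,0,0],[0,0,0]],
  ],
)

```text
time_s: 14.3
position: [0.533, 0.2994, 0.1898]
tcp_rot: [[-0.026, 1.0, -0.0], [1.0, 0.026, -0.0], [-0.0, -0.0, -1.0]]
force: [-0.2, 0.6, 0.6]
opening: 0.549
grasp_force: 0.0
```

```bash
python3 -c "
from h import *
go((.5327,.2989,.114))
import contextlib,io
with contextlib.redirect_stdout(io.StringIO()):
    from m import *
print(tri(S(148,265),T(205,301)),plane('scene',S(148,265),.1),plane('top',T(205,301),.1))
"
```

```text
t 14.3 p [0.533  0.2994 0.1898] yaw 1.5171931952407052 z [-0.     -0.0001 -1.    ] F [-0.1635  0.6197  0.6049] op 0.5488880927502742 gf 0.0 q [18.8621 31.3178 86.0226 -0.0049 62.6622 17.3472]
[-0.5 -0.3 75.8]
(array([ 0.5918, -0.2079,  0.1007]), np.float64(0.0019501262668044428)) [ 0.5915 -0.2071  0.1   ] [ 0.592  -0.2091  0.1   ]
```

Request:
drive_tool(
  motion=[
    [[0,0,20],[0,0,0]],
    [[0,0,25],[0,0,0]],
    [[0,0,20],[0,0,0]],
    [[0,0,10],[0,0,0]],
    [[0,0,0],[0,0,0]],
  ],
)

```text
time_s: 14.8
position: [0.5326, 0.2998, 0.1144]
tcp_rot: [[-0.027, 1.0, -0.001], [1.0, 0.027, -0.0], [-0.0, -0.001, -1.0]]
force: [-1.2, 0.1, 0.1]
opening: 0.554
grasp_force: 0.0
```

Request:
drive_tool(
  motion=[
    [[0,0,0],[0,0,0]],
    [[0,0,0],[0,0,0]],
    [[0,0,0],[0,0,0]],
    [[0,0,0],[0,0,0]],
    [[0,0,0],[0,0,0]],
  ],
  gripper=0,
)

```text
time_s: 15.3
position: [0.5329, 0.3002, 0.1152]
tcp_rot: [[-0.028, 1.0, 0.001], [1.0, 0.028, 0.0], [0.0, 0.001, -1.0]]
force: [0.1, 0.9, 1.6]
opening: 0.243
grasp_force: 30.0
```

Request:
drive_tool(
  motion=[
    [[0,0,0],[0,0,0]],
    [[0,0,0],[0,0,0]],
    [[0,0,0],[0,0,0]],
  ],
)

```text
time_s: 15.6
position: [0.533, 0.3002, 0.1152]
tcp_rot: [[-0.028, 1.0, 0.001], [1.0, 0.028, 0.0], [0.0, 0.001, -1.0]]
force: [0.2, -0.3, 4.6]
opening: 0.244
grasp_force: 30.0
```

Request:
drive_tool(
  motion=[
    [[0,0,-10],[0,0,0]],
    [[0,0,-20],[0,0,0]],
    [[0,0,-25],[0,0,0]],
    [[0,0,-30],[0,0,0]],
    [[0,0,-35],[0,0,0]],
  ],
)

```text
time_s: 16.1
position: [0.5313, 0.2995, 0.2344]
tcp_rot: [[-0.027, 1.0, -0.004], [1.0, 0.027, -0.001], [-0.001, -0.004, -1.0]]
force: [0.6, 0.5, -1.9]
opening: 0.247
grasp_force: 30.0
```

Request:
drive_tool(
  motion=[
    [[0,0,-30],[0,0,0]],
    [[0,0,-25],[0,0,0]],
    [[0,0,-15],[0,0,0]],
    [[0,0,0],[0,0,0]],
    [[0,0,0],[0,0,0]],
  ],
)

```text
time_s: 16.6
position: [0.5319, 0.2998, 0.3039]
tcp_rot: [[-0.028, 1.0, -0.001], [1.0, 0.028, -0.001], [-0.0, -0.001, -1.0]]
force: [0.6, 0.2, -0.3]
opening: 0.248
grasp_force: 30.0
```

```bash
python3 -c "
from h import *
go((.592,-.209,.3))"
```

```text
t 16.6 p [0.5319 0.2998 0.3039] yaw 1.579441558413634 z [-0.0012 -0.0005 -1.    ] F [ 0.6173  0.1621 -0.2685] op 0.2480156699575427 gf 29.990717377513647 q [18.9325 24.6085 78.4083 -0.0061 77.0568 17.3544]
[-510.2   46.     4.1]
```

Request:
drive_tool(
  motion=[
    [[-10,1,0],[0,0,0]],
    [[-20,2,0],[0,0,0]],
    [[-30,3,0],[0,0,0]],
    [[-35,3,0],[0,0,0]],
    [[-35,3,0],[0,0,0]],
  ],
)

```text
time_s: 17.1
position: [0.5472, 0.1686, 0.3029]
tcp_rot: [[-0.028, 1.0, -0.003], [1.0, 0.028, -0.001], [-0.001, -0.003, -1.0]]
force: [0.6, -0.2, -1.1]
opening: 0.242
grasp_force: 30.0
```

Request:
drive_tool(
  motion=[
    [[-35,3,0],[0,0,0]],
    [[-35,3,0],[0,0,0]],
    [[-35,3,0],[0,0,0]],
    [[-35,3,0],[0,0,0]],
    [[-35,3,0],[0,0,0]],
  ],
)

```text
time_s: 17.6
position: [0.5669, -0.0062, 0.303]
tcp_rot: [[-0.027, 1.0, -0.003], [1.0, 0.027, 0.0], [0.0, -0.003, -1.0]]
force: [0.5, -0.6, -0.7]
opening: 0.242
grasp_force: 30.0
```

Request:
drive_tool(
  motion=[
    [[-35,3,0],[0,0,0]],
    [[-35,3,0],[0,0,0]],
    [[-35,3,0],[0,0,0]],
    [[-35,3,0],[0,0,0]],
    [[-30,3,0],[0,0,0]],
  ],
)

```text
time_s: 18.1
position: [0.5864, -0.1759, 0.3027]
tcp_rot: [[-0.026, 1.0, -0.003], [1.0, 0.026, 0.001], [0.001, -0.003, -1.0]]
force: [0.5, 0.3, -0.4]
opening: 0.246
grasp_force: 30.0
```

Request:
drive_tool(
  motion=[
    [[-20,3,0],[0,0,0]],
    [[-10,1,0],[0,0,0]],
    [[0,0,0],[0,0,0]],
    [[0,0,0],[0,0,0]],
    [[0,0,0],[0,0,0]],
  ],
)

```text
time_s: 18.6
position: [0.5922, -0.2019, 0.3045]
tcp_rot: [[-0.029, 1.0, -0.001], [1.0, 0.029, 0.001], [0.001, -0.001, -1.0]]
force: [-0.2, -0.5, -0.9]
opening: 0.244
grasp_force: 30.0
```

```bash
python3 -c "
from h import *
go((.592,-.209,.3),(.592,-.209,.21))"
```

```text
t 18.6 p [ 0.5922 -0.2019  0.3045] yaw 1.6701294914161098 z [-0.0006  0.0008 -1.    ] F [-0.213  -0.5389 -0.8982] op 0.2443045378943751 gf 29.990873127244413 q [-29.0606  25.8831  76.1455   0.0268  78.022  -30.7363]
[-7.1 -0.4  4.5]
[-0.1  0.  90. ]
```

Request:
drive_tool(
  motion=[
    [[-5,0,0],[0,0,0]],
    [[-2,0,15],[0,0,0]],
    [[0,0,25],[0,0,0]],
    [[0,0,25],[0,0,0]],
    [[0,0,18],[0,0,0]],
  ],
)

```text
time_s: 19.1
position: [0.5921, -0.2097, 0.2202]
tcp_rot: [[-0.029, 1.0, -0.001], [1.0, 0.029, 0.001], [0.001, -0.001, -1.0]]
force: [0.3, -0.3, -0.8]
opening: 0.246
grasp_force: 30.0
```

Request:
drive_tool(
  motion=[
    [[0,0,7],[0,0,0]],
    [[0,0,0],[0,0,0]],
    [[0,0,0],[0,0,0]],
    [[0,0,0],[0,0,0]],
    [[0,0,0],[0,0,0]],
  ],
)

```text
time_s: 19.6
position: [0.5932, -0.2108, 0.2158]
tcp_rot: [[-0.028, 1.0, 0.002], [1.0, 0.028, -0.001], [-0.001, 0.002, -1.0]]
force: [-0.2, -1.0, -1.0]
opening: 0.245
grasp_force: 30.0
```

```bash
python3 -c "
from h import *
go((.592,-.209,.205))
im=capture('top');im2=capture('scene')
crop(np.hstack([im2,im])[:,:,::-1],[(130,165),(905,100)],'pics/e.png')
print(proj('scene',[[.592,-.209,.1],[.592,-.209,.115],[.592,-.209,.165]]),proj('top',[[.592,-.209,.1]]))"
```

```text
t 19.6 p [ 0.5932 -0.2108  0.2158] yaw 1.5860319992245844 z [ 0.0021 -0.0012 -1.    ] F [-0.1983 -0.963  -1.0433] op 0.24486116460349264 gf 29.990545297041535 q [-29.7184  30.9433  81.9079  -0.0015  67.0124 -31.3038]
[ 1.9 -1.2 10.8]
[[165.5452 231.1256]
 [163.5227 227.3014]
 [156.201  213.4494]] [[395.8415 174.8903]]
```

View pics/e.png

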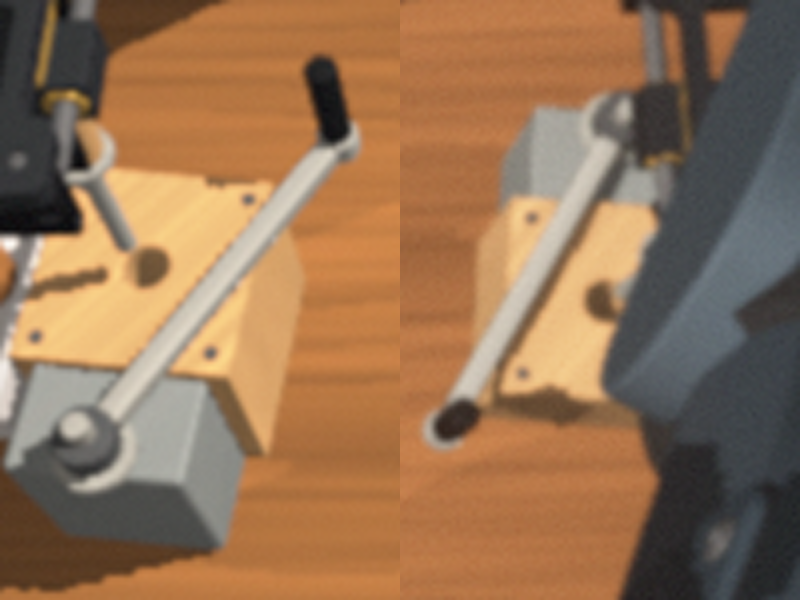

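Scene crop: the tip is at about (124,247), the hole at (149,266) and the stem's upper end at about (95,172). Top crop: the hole is at (605,300) and the stem is just visible at about (617,292).

```bash
python3 -c "
import contextlib,io
with contextlib.redirect_stdout(io.StringIO()):
    from m import *
print('hole',plane('scene',S(149,266),.1)[:2],plane('top',T(205,300),.1)[:2])
print('tip',plane('scene',S(124,246),.1206),plane('top',T(217,293),.1206)[:2]);print(plane('scene',S(97,180),.17))
q=proj('scene',[[.5932,-.2108,.1206],[.5932,-.2108,.1956]]);print((q-[130,165])*4+1.5)
q=proj('top',[[.5932,-.2108,.1206],[.592,-.209,.1]]);print((q-[345,100])*4+1.5)
E=read_state();print(E['position'])"
```

```text
hole [ 0.592  -0.2065] [ 0.5925 -0.2091]
tip [ 0.5926 -0.2127  0.1206] [ 0.5919 -0.2098]
[ 0.5874 -0.2123  0.17  ]
[[128.0937 247.2049]
 [ 81.4865 160.11  ]]
[[218.9969 290.2257]
 [204.8661 301.0611]]
[ 0.5929 -0.2107  0.2153]
```

```bash
python3 -c "
import contextlib,io
with contextlib.redirect_stdout(io.StringIO()):
    from m import *
im=cv2.imread('pics/c.png').astype(int)
for v in (236,244,252): print(v,im[v,318:392:3].sum(1))
for u in (346,352,358): print(u,im[218:275:3,u].sum(1))
print([plane('scene',S(*p),.1)[:2] for p in ((70,167),(272,185),(228,378),(12,357))])
print([plane('top',T(*p),.1)[:2] for p in ((312,209),(300,407))])
t=np.linspace(0,6.283,9)[:-1]
q=proj('scene',np.c_[.592+.011*np.cos(t),-.209+.011*np.sin(t),0*t+.1]);print(((q-[50,150])*3+1).round(0))
"
```

```text
236 [535 536 538 542 544 531 490 425 361 304 267 250 253 257 273 333 439 516
 542 542 541 539 538 537 537]
244 [539 544 549 556 538 495 434 385 319 253 230 231 236 243 242 267 363 474
 528 536 536 536 538 542 545]
252 [550 557 563 566 539 497 457 415 342 261 228 227 231 245 290 381 472 524
 536 539 545 547 546 542 537]
346 [538 540 538 514 439 344 286 260 245 232 234 234 239 268 362 481 530 537
 534]
352 [539 542 543 502 401 295 247 237 232 232 235 230 233 281 396 501 535 535
 536]
358 [552 556 557 524 432 318 258 248 245 242 236 245 287 385 482 530 538 541
 543]
[array([ 0.5385, -0.2519]), array([ 0.5487, -0.1541]), array([ 0.648 , -0.1638]), array([ 0.6376, -0.2612])]
[array([ 0.6371, -0.2652]), array([ 0.5367, -0.2527])]
[[345. 260.]
 [359. 256.]
 [366. 244.]
 [362. 233.]
 [350. 229.]
 [337. 233.]
 [330. 244.]
 [333. 256.]]
```

Request:
drive_tool(
  motion=[
    [[1.5,-0.8,0],[0,0,0]],
    [[0,0,0],[0,0,0]],
    [[0,0,0],[0,0,0]],
    [[0,0,0],[0,0,0]],
  ],
)

```text
time_s: 20.1
position: [0.5917, -0.2091, 0.2145]
tcp_rot: [[-0.027, 1.0, -0.0], [1.0, 0.027, -0.0], [-0.0, -0.0, -1.0]]
force: [-0.3, 0.4, -1.1]
opening: 0.242
grasp_force: 30.0
```

```bash
python3 -c "
from h import *
go((.592,-.209,.205))
im=np.mean([capture('scene') for _ in range(4)],0).astype(np.uint8)[:,:,::-1]
cv2.imwrite('pics/f0.png',im)
im=cv2.resize(im[190:245,140:190],None,fx=10,fy=10,interpolation=cv2.INTER_CUBIC)
p=np.array(read_state()['position'])
q=((proj('scene',np.c_[np.full(2,p[0]),np.full(2,p[1]),[p[2]-.0952,p[2]-.0202]])-[140,190])*10+4.5);print(q)
cv2.imwrite('pics/f.png',im)"
```

```text
t 20.1 p [ 0.5917 -0.2091  0.2145] yaw 1.57570808776522 z [-0. -0. -1.] F [-0.318   0.3522 -1.064 ] op 0.2418055522015141 gf 29.990610829554498 q [-29.6464  30.9222  82.176   -0.0017  66.903  -31.2214]
[0.1 0.3 9.5]
[[233.2857 365.1403]
 [118.3916 147.677 ]]
```

View pics/f.png

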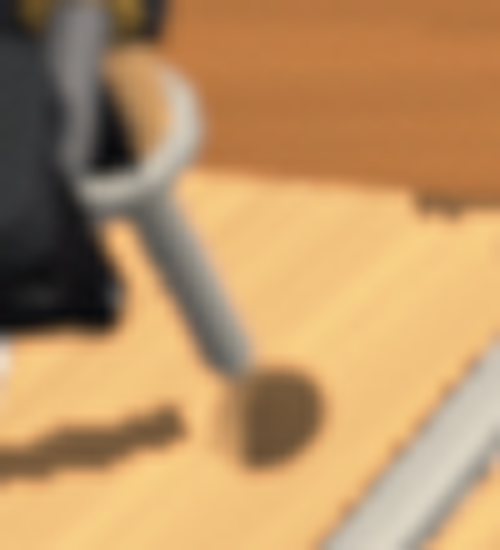

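The stem is parallel to its predicted line, from about (160,220) to (225,340), with the tip at about (235,368). The hole is centred at about (262,416) against (260,416) predicted, so the probe is upright and centred within about 0.5 mm. I'll lower it slowly.

Request:
drive_tool(
  motion=[
    [[0,0,3],[0,0,0]],
    [[0,0,4],[0,0,0]],
    [[0,0,4],[0,0,0]],
    [[0,0,3],[0,0,0]],
    [[0,0,2],[0,0,0]],
  ],
)

```text
time_s: 20.8
position: [0.5915, -0.209, 0.1979]
tcp_rot: [[-0.027, 1.0, -0.001], [1.0, 0.027, 0.0], [0.0, -0.001, -1.0]]
force: [-0.3, 0.2, -1.0]
opening: 0.248
grasp_force: 30.0
```

Request:
drive_tool(
  motion=[
    [[0,0,3],[0,0,0]],
    [[0,0,3],[0,0,0]],
    [[0,0,3],[0,0,0]],
    [[0,0,2],[0,0,0]],
    [[0,0,1],[0,0,0]],
  ],
)

```text
time_s: 21.3
position: [0.5916, -0.209, 0.1863]
tcp_rot: [[-0.027, 1.0, -0.0], [1.0, 0.027, 0.0], [0.0, -0.0, -1.0]]
force: [-0.1, -0.0, -1.0]
opening: 0.249
grasp_force: 30.0
```

```bash
python3 -c "
from h import *
go((.592,-.209,.145))"
```

```text
t 21.3 p [ 0.5916 -0.209   0.1863] yaw 1.5740408059980695 z [-0.0003  0.0002 -1.    ] F [-0.1191 -0.0175 -0.9767] op 0.24946107649417737 gf 29.99066179152578 q [-29.6465  32.7569  83.7597   0.0002  63.5061 -31.2207]
[-0.   0.4 41.3]
```

Request:
drive_tool(
  motion=[
    [[0,0.3,3],[0,0,0]],
    [[0,0,3],[0,0,0]],
    [[0,0,3],[0,0,0]],
    [[0,0,3],[0,0,0]],
    [[0,0,3],[0,0,0]],
  ],
)

```text
time_s: 21.8
position: [0.592, -0.209, 0.1713]
tcp_rot: [[-0.028, 1.0, -0.0], [1.0, 0.028, -0.0], [-0.0, -0.0, -1.0]]
force: [-0.7, 0.3, -0.5]
opening: 0.245
grasp_force: 30.0
```

Request:
drive_tool(
  motion=[
    [[0,0,3],[0,0,0]],
    [[0,0,3],[0,0,0]],
    [[0,0,3],[0,0,0]],
    [[0,0,3],[0,0,0]],
    [[0,0,3],[0,0,0]],
  ],
)

```text
time_s: 22.3
position: [0.5921, -0.2091, 0.1563]
tcp_rot: [[-0.028, 1.0, 0.0], [1.0, 0.028, -0.0], [-0.0, 0.0, -1.0]]
force: [0.6, 0.2, -0.4]
opening: 0.243
grasp_force: 30.0
```

Request:
drive_tool(
  motion=[
    [[0,0,3],[0,0,0]],
    [[0,0,3],[0,0,0]],
    [[0,0,2],[0,0,0]],
    [[0,0,2],[0,0,0]],
    [[0,0,1],[0,0,0]],
  ],
)

```text
time_s: 22.8
position: [0.592, -0.2091, 0.1453]
tcp_rot: [[-0.027, 1.0, -0.0], [1.0, 0.027, 0.0], [0.0, -0.0, -1.0]]
force: [0.4, 0.5, -0.9]
opening: 0.244
grasp_force: 30.0
```

Request:
drive_tool(
  motion=[
    [[0,0,0],[0,0,0]],
    [[0,0,0],[0,0,0]],
    [[0,0,0],[0,0,0]],
    [[0,0,0],[0,0,0]],
    [[0,0,0],[0,0,0]],
  ],
)

```text
time_s: 23.3
position: [0.5921, -0.2091, 0.1457]
tcp_rot: [[-0.027, 1.0, 0.0], [1.0, 0.027, -0.0], [-0.0, 0.0, -1.0]]
force: [0.2, 0.1, -0.3]
opening: 0.244
grasp_force: 30.0
```

```bash
python3 -c "
from h import *
go((.592,-.209,.145));print(read_state()['qvel'])
im=capture('scene')[:,:,::-1]
a=cv2.resize(im[190:250,140:190],(500,600),interpolation=cv2.INTER_CUBIC);b=cv2.resize(im[130:250,250:470],(300,164))
a[:164,200:]=b;cv2.imwrite('pics/g.png',a)"
```

```text
t 23.3 p [ 0.5921 -0.2091  0.1457] yaw 1.5736090676391352 z [ 0.0002 -0.0001 -1.    ] F [ 0.1783  0.0609 -0.2591] op 0.2439652413174555 gf 29.99054081272334 q [-29.6329  35.6324  85.6647  -0.0009  58.6902 -31.206 ]
[ 0.1 -0.1  0.7]
[ 0.0373  0.0565  0.0561  0.0592 -0.1422 -0.1161]
```

View pics/g.png

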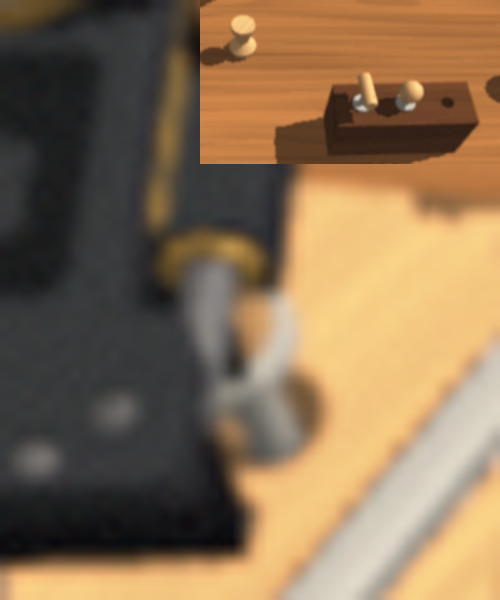

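The stem is inside the hole and centred (about 275,440, as predicted), with the collar clear and no contact force. The other gauges and the finial are standing where they were.

```bash
python3 -c "
from rig import *
print(hand_in())"
```

```text
the job is handed in; nothing more can be done
None
```

The job is handed in: the lever was swung to its stop and led back home, the disc is in the catch tray, and the probe is held still, upright and centred, about 50 mm down the hole with its collar about 25 mm above the block; I saw no sign of the stem touching the stand, and the two other gauges and the finial were not disturbed.

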